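Tighten a bearing lock ring with a pin spanner

ROBOT

A 6-joint arm with a two-finger parallel gripper is mounted at the origin on a cart in front of the work surface, level with it; the furniture and walls round the work are solid. World frame = base frame: x ahead of the robot, y to its left, z up, the work surface at z = 0. Lengths are in mm, angles in rad, forces in N, time in s.
With the tool pointing down it reaches from about 350 to 975 mm from the base axis. Payload 7.1 kg.
Tool frame: the origin (TCP) lies midway between the tips of the shut fingers; the grasp point (between the pads) lies pinch_z behind it (pinch_z is the distance from the TCP to the grasp point, in mm); z points along the fingers, y is the line along which they close (so a half turn about z gives the same grasp; the last joint's range is limited). The gripper opens to 88 mm and grips with 3 to 60 N. Pads are 20 mm wide; open, the fingers measure 115 mm over their backs; the gripper's body (75 mm by 178 mm) begins 61 mm behind the grasp point.
Start: joints at [1.091, 0.423, 1.63, -0, 1.089, -0.019], TCP at [277.883, 559.809, 222.675] pointing down, gripper open.
Joint ranges: [-3, 3], [-0.9, 2.11], [0.09, 2.58], [-1.31, 4.45], [0.11, 2.69], [-2.54, 2.54]. Speed limits (rad/s): [2.39, 2.39, 3.01, 3.14, 3.14, 3.14].

INTERFACE

Orientations are given as a rotation vector (axis times angle).
In Python, from workcell import get_obs, get_image, close_job, pinch_z gives the robot as it stands.
- The arm moves only by the tool jog_arm, never from a script. Its argument "commands" is a list of rows, each a list of 3 entries, a list of its own where there are three numbers: the gripper command: -1 is shut, 1 is fully open, values between are in proportion, then the shift along the tool's x, y, z as a fraction of full scale, then the turn, a rotation vector about the tool's x, y, z as a fraction of full scale. In form: [[gripper, [tx, ty, tz], [rx, ry, rz]], ...]. A call has 1 to 10 rows; each row shifts and turns the commanded pose from where the row before left it, along the tool's axes as they then stand; what a row does not reach is not made up. Full scale, the value 1, is 0.1 m for a shift and 45 degrees for a turn. A row lasts 1/10 s, in which the tool goes at most 50 mm and 8.59 degrees, less where a joint would pass 70% of its speed; a pose out of reach is approached as far as the arm can. A call with a number of a shift or a turn outside -1 to 1 is refused whole. A call with a gripper value outside its range is refused whole. The fingers move at their own pace and stop on an object; the grip force is fixed at half the most. Time passes only in rows, so rows that do not move let the fingers close. It gives the time, the measured TCP pose, the force, the opening and the grip force at its end, in the units of the state.
- get_obs(): the state, without advancing time (a new reading comes with each control period).
- get_image(name): name is "scene" or "top"; returns a dict with "image" (400x640x3 uint8, blue, green, red), "z_map" (400x640 float32, mm along the optical axis (not along the pixel's ray), 0 where there is no reading), "intrinsics" (3x3 intrinsics, pixels), "k1" (the pictures are not rectified: a ray, as slopes to the right and down, at radius r is drawn at 1 + k1 r^2 times it, then the intrinsics apply), "eye" and "orientation" of the camera in the world. Camera axes: x right, y down, z forward; pixel columns grow to the right and rows downward; lengths in mm; the calibration is good to about 2 mm. A picture is of the moment at which its call begins.
- close_job(): hands the job in; it is judged then, once.
The state is a dict: "t": time; "qpos": joint angles; "qvel": joint speeds; "joint_torque": joint torques, N m; "ee_pos": TCP position; "orientation": TCP orientation; "ft_force": force on the tool from outside, world axes, zero at the start; "moment": the same for the moment, N m; "width": finger opening in mm; "grasp_force": force on a finger pad.
Only numpy, scipy, OpenCV 4.12 (cv2) and the standard library are available. Lean on these libraries where they do the work, as an engineer would, in place of code of your own. Each camera call takes 0.05 s, during which the arm holds its last target. There are 200 camera calls.

TASK

Tighten the lock ring on the bearing housing with the T-handled pin spanner: seat both of its pins fully in two opposite holes of the ring and, keeping them seated, turn the ring clockwise (seen from above) until its lug is home against the stop post. Then lift the spanner out and set it back on its wooden rest, upright with its pins in the slot, and let go. Turn the ring only with the spanner, never with the fingers, and leave the other tools lying where they are.

Things in the scene. Friction and masses are not known exactly. Their poses are not given: they have to be found in the camera images.
- spanner_grip (a point): Loose dark steel pin spanner, about 250 g: a level T-bar handle (80 x 16 x 18 mm high, flat sides) on a 14 mm stem above a flat head (80 x 22 x 10 mm) with two pins. This point is the T-bar's centre, half-way up, 40 mm above the head's underside; x along the bar, z up. It starts upright on the rest, pins in the slot. Grip it from above across the bar's 16 mm.
- spanner_head (a point): Centre of the underside of the spanner's head, between the pins; x runs along the T-bar and through both pins, z up. The pins are 8 mm in diameter, stick 12 mm down from here at x = +28 and x = -28 mm, and taper to 5 mm over their last 3 mm. A half turn about z gives the same shape.
- ring_face (a point): Centre of the steel lock ring's upper face, 54 mm above the table; turns with the ring, z up. Ring 84 mm across, 14 mm thick; four 12 mm holes right through (rims chamfered 1.2 mm), 28 mm from the centre on the +x, +y, -x and -y axes. A 10 mm wide square lug sticks out of the rim midway between +x and +y, to 52 mm from the centre. The shaft end in the middle lies just below the face.
- lock_ring (a joint): Angle of the lock ring in rad, growing as it turns clockwise seen from above. It starts between 0.1 and 0.6; at 1.2 the lug meets the stop post (hard stop). It turns with steady friction of about 0.15 N m, has no spring and stays where it is left.
- housing: Grey bearing housing bolted to the table: 120 x 120 x 12 mm flange with a bolt at each corner, 80 mm round body that carries the lock ring, and a 10 mm steel stop post beside the ring, its top level with the ring's face, 47 mm from the centre. Origin at the centre of its underside, directly below the ring's centre; x and y along the flange's sides.
- tool_rest: Wooden rest fixed to the table, 130 x 60 x 26 mm, with a slot 112 mm long (along its x), 13 mm wide and 20 mm deep in the middle of its top. The spanner's head lies flat on top with the T-bar along the slot and the pins hanging in it. Origin at the centre of its underside.
- flat_spanner: open-ended flat rusty spanner, 190 x 39 x 7 mm, lying near the work; a bystander. Origin at the centre of its underside.
- short_tube: short steel tube, 200 mm long, 21 mm diameter, lying near the work; a bystander. Origin at the centre of its underside.
- dark_chisel: dark steel cold chisel, 150 x 22 x 27 mm, lying near the work; a bystander. Origin at the centre of its underside.
There are look-alikes about, which are no part of the job. Leave any green, pink or purple look-alike of the part that bears spanner_grip alone.

How it is judged (in metres and radians):
On the way, in this order (a step that is already met when the one before it is completed fails the run):
1. both pins of the spanner are seated in two opposite holes: head within 4 mm of the ring's face, centred on the ring within 4 mm, upright within 0.12 rad (horizontal distance between spanner_head and ring_face below 0.004 m and z of spanner_head in the frame of ring_face below 0.004 m and angle between spanner_head's own z axis and vertical below 0.12 rad), for 0.2 s.
2. the ring is turned to within 0.06 rad of its stop (joint above 1.14) with both pins still seated (all of step 1 and value of joint lock_ring above 1.14 rad), for 0.2 s.
At the end, for the whole second after the job is handed in: The lock ring is within 0.06 rad of its stop (joint above 1.14), and the spanner stands upright (within 0.1 rad) and at rest on the wooden rest with its pins in the slot: underside of the head within 4 mm of the rest's top, centred within 28 mm along and 8 mm across the slot (value of joint lock_ring above 1.14 rad and z of spanner_head in the frame of tool_rest between 0.022 and 0.03 m and x of spanner_head in the frame of tool_rest between -0.028 and 0.028 m and y of spanner_head in the frame of tool_rest between -0.008 and 0.008 m and angle between spanner_head's own z axis and vertical below 0.1 rad and linear speed of pin_spanner below 0.02 m/s); the robot touches nothing.
It fails at once if the fingers press on the lock ring (over 3 N) (contact force between the fingers and lock_ring above 3 N).
It fails at once if the flat spanner is shifted by more than 30 mm (distance of flat_spanner from where it was at the start of the episode above 0.03 m).
It fails at once if the short tube is shifted by more than 30 mm (distance of short_tube from where it was at the start of the episode above 0.03 m).
It fails at once if the dark chisel is shifted by more than 30 mm (distance of dark_chisel from where it was at the start of the episode above 0.03 m).
It also fails if it takes over 51 s, if anything falls off the work surface, if the arm or the gripper's body presses on something with over 40 N, if the wrist force passes 120 N, or if a joint passes its speed limit or range.

## Working session

There is one attempt and no reset: what is moved stays moved. The work goes in short steps, Python scripts to look and compute and a tool call to move; the robot and the scene stay as the last step left them, time stands still between calls to the robot, and variables do not carry over. Pictures are saved under pics/ and viewed, at most 10 in all, crops included, and the job is handed in when it is done.

Besides the shell and the picture viewer there is one more tool, called as a command line: name --argument value ..., lists and objects as JSON in quotes. jog_arm: Moves the arm, as the interface text tells. Its arguments: {"type":"object","properties":{"commands":{"type":"array","items":{"type":"array"}}},"required":["commands"]}

```bash
mkdir -p pics; cat > h.py <<'E'
import numpy as np, cv2, pickle
from workcell import get_obs, get_image, close_job, pinch_z
from scipy.spatial.transform import Rotation as R
def rot(o):
    o=np.array(o,float)
    return o if o.shape==(3,3) else R.from_rotvec(o).as_matrix() if o.size==3 else R.from_quat(o).as_matrix()
def world(d):
    K=np.array(d["intrinsics"]);k=d["k1"];h,w=d["z_map"].shape
    u,v=np.meshgrid(np.arange(w),np.arange(h))
    x=(u-K[0,2])/K[0,0];y=(v-K[1,2])/K[1,1]
    a,b=x.copy(),y.copy()
    for _ in range(10):
        s=1+k*(a*a+b*b);a=x/s;b=y/s
    z=d["z_map"];P=np.stack([a*z,b*z,z],-1)
    return P@rot(d["orientation"]).T+np.array(d["eye"])
E
python3 - <<'E'
from h import *
for n in ("top","scene"):
    d=get_image(n);pickle.dump(d,open(n+".pkl","wb"));cv2.imwrite(f"pics/{n}0.png",d["image"])
    print(n,d["eye"],d["orientation"],d["intrinsics"],d["k1"])
print(get_obs(),pinch_z() if callable(pinch_z) else pinch_z)
E
```

```text
top [ 541.77313371   25.99592424 1239.30759797] [-2.18717829  2.16994339 -0.05284579] [[516.25840132   0.         318.77481951]
 [  0.         516.25840132 198.31852347]
 [  0.           0.           1.        ]] -0.060857551486526815
scene [ 118.20718375 -375.76064556  712.89536038] [-2.1750497   1.02583372 -0.41707228] [[430.8943004    0.         314.98554211]
 [  0.         430.8943004  195.08442256]
 [  0.           0.           1.        ]] -0.06095395280620599
{'t': 0.1, 'qpos': array([ 1.09099150e+00,  4.23749823e-01,  1.63060234e+00,  4.04692887e-05,
        1.08859059e+00, -1.89983577e-02]), 'qvel': array([-0.00038249, -0.00146345, -0.00485617,  0.00123435,  0.00075692,
       -0.00033656]), 'joint_torque': array([ 1.79821018e-04, -5.45610881e+01, -2.74327397e+01,  6.45458023e-02,
        1.87889091e-02, -8.44137816e-06]), 'ee_pos': array([277.65653486, 559.38620607, 221.99295665]), 'orientation': array([-7.17390448e-01, -3.05820851e+00,  2.04098278e-03]), 'ft_force': array([-0.690823  , -0.41256724, -0.59805459]), 'moment': array([ 0.01810639, -0.01771645,  0.01215452]), 'grasp_force': 0.0, 'width': 87.59389405884183} 18.700000000000003
```

View pics/top0.png

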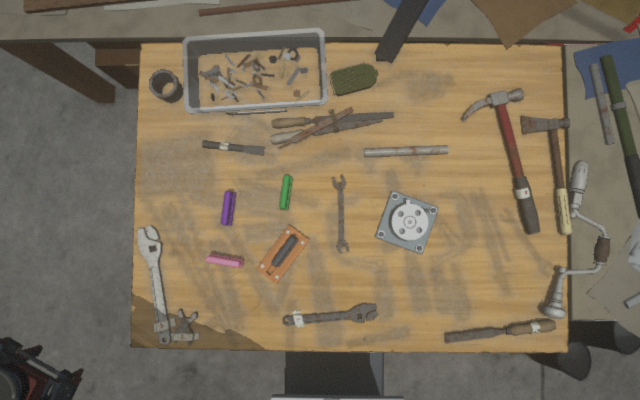

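View pics/scene0.png

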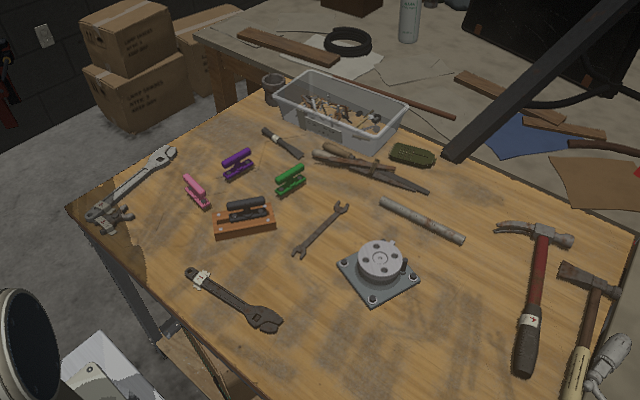

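The dark spanner on its rest is at top px (284,252) and the housing ring at (409,222). The flat spanner lies between them at (341,213), and the arm is out of view. Next I measure positions and enlarge crops.

```bash
python3 - <<'E'
from h import *
d=pickle.load(open("top.pkl","rb"));W=world(d);im=d["image"]
def rect(name,box,lo,hi):
    x0,y0,x1,y1=box;P=W[y0:y1,x0:x1].reshape(-1,3)
    m=(P[:,2]>lo)&(P[:,2]<hi);Q=P[m]
    r=cv2.minAreaRect(Q[:,:2].astype(np.float32));print(name,m.sum(),np.median(Q,0).round(1),r)
rect("rest",(245,215,325,290),18,33)
rect("rest+",(245,215,325,290),18,95)
rect("bar",(245,215,325,290),62,95)
rect("head",(245,215,325,290),30,50)
rect("ring",(370,180,450,260),47,62)
rect("flange",(370,180,450,260),7,18)
for p in [(284,250),(265,265),(409,222),(409,205),(340,213)]: print(p,W[p[1],p[0]].round(1))
a=cv2.resize(im[185:260,370:450],None,fx=5,fy=5,interpolation=cv2.INTER_CUBIC)
b=cv2.resize(im[215:290,245:325],None,fx=5,fy=5,interpolation=cv2.INTER_CUBIC)
cv2.imwrite("pics/c1.png",np.hstack([a,b]))
E
```

```text
rest 1045 [488.7 135.5  25.9] ((490.60986328125, 134.61917114257812), (60.30746078491211, 131.1765594482422), 53.868812561035156)
rest+ 1365 [493.2 131.9  26.9] ((490.60986328125, 134.61917114257812), (60.30746078491211, 131.1765594482422), 53.868812561035156)
bar 250 [500.1 127.2  74. ] ((499.609619140625, 128.04702758789062), (16.18478012084961, 79.30874633789062), 54.00416564941406)
head 124 [501.3 122.6  33.8] ((489.5166015625, 132.7823486328125), (58.913150787353516, 125.11421203613281), 55.76078414916992)
ring 1016 [ 570.1 -159.8   53.4] ((570.4767456054688, -161.57247924804688), (84.83958435058594, 88.34430694580078), 62.59299850463867)
flange 1309 [ 563.9 -146.6   12. ] ((579.8912963867188, -161.10684204101562), (142.89862060546875, 178.30728149414062), 84.34539031982422)
(284, 250) [502.4 125.1  73.1]
(265, 265) [465.2 173.5  24.2]
(409, 222) [ 568.2 -160.    48.9]
(409, 205) [ 607.1 -159.2   55. ]
(340, 213) [589.4  -2.1   6.9]
```

View pics/c1.png

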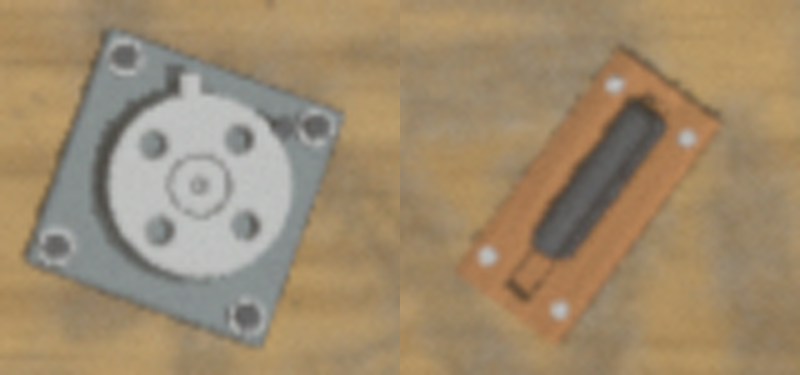

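```bash
cat >> h.py <<'E'
def plane(d,uv,z):
    K=np.array(d["intrinsics"]);uv=np.atleast_2d(np.array(uv,float))
    x=(uv-K[:2,2])/[K[0,0],K[1,1]];a=x.copy()
    for _ in range(10): a=x/(1+d["k1"]*(a**2).sum(1,keepdims=True))
    r=np.c_[a,np.ones(len(a))]@rot(d["orientation"]).T;e=np.array(d["eye"])
    return e+r*((z-e[2])/r[:,2])[:,None]
def delta(t,yaw):
    o=get_obs();M=rot(o["orientation"]);p=np.array(o["ee_pos"])
    y=np.degrees(np.arctan2(M[1,0],M[0,0]))
    print("tcp",p.round(1),"yaw",y.round(2),"tilt z",M[:,2].round(4),"tool delta mm",(M.T@(np.array(t)-p)).round(1),"turn rz deg",round(-((yaw-y+180)%360-180),2),"F",o["ft_force"].round(1),"w",round(o["width"],1))
E
python3 - <<'E'
from h import *
from scipy.optimize import least_squares
d=pickle.load(open("top.pkl","rb"));im=d["image"]
c=np.array([[153,145],[238,140],[245,226],[160,231],[190,84],[284,125],[199,186]]);uv=(c+.5)/5-.5+[370,185]
g=cv2.cvtColor(im,cv2.COLOR_BGR2GRAY).astype(float);ref=[]
for u,v in uv[:4]:  # dark-weighted refine
    u0,v0=int(round(u))-4,int(round(v))-4;p=g[v0:v0+9,u0:u0+9];w=np.clip(np.median(p)+15-p-25,0,None)
    Y,X=np.mgrid[:9,:9];ref.append([u0+(w*X).sum()/w.sum(),v0+(w*Y).sum()/w.sum()])
print("px",uv.round(1).tolist(),"ref",np.round(ref,1).tolist())
H=plane(d,uv,54);print("man",H.round(1).tolist(),"mean",H[:4].mean(0));
H2=plane(d,ref,54);print("ref",H2.round(1).tolist(),"mean",H2.mean(0))
for h in (H,H2):
    for i,j in((0,2),(1,3)):
        v=h[i]-h[j];print(np.degrees(np.arctan2(v[1],v[0])),np.linalg.norm(v))
W=world(d)[175:265,365:455];m=((W[...,2]>47)&(W[...,2]<62)).astype(np.uint8)
cs,_=cv2.findContours(m,cv2.RETR_EXTERNAL,cv2.CHAIN_APPROX_NONE)
k=max(cs,key=cv2.contourArea)[:,0]+[365,175]
P=plane(d,k,54)[:,:2]
r=least_squares(lambda q:np.hypot(*(P-q[:2]).T)-q[2],[569,-160,42],loss="soft_l1",f_scale=.5);print("circle",r.x)
delta([499.6,128,120],143.9)
E
```

```text
px [[400.2, 213.6], [417.2, 212.6], [418.6, 229.8], [401.6, 230.8], [407.6, 201.4], [426.4, 209.6], [409.4, 221.8]] ref [[400.7, 213.6], [417.8, 212.4], [419.2, 229.7], [402.0, 230.8]]
man [[587.2, -139.1, 54.0], [589.8, -178.1, 54.0], [550.4, -181.2, 54.0], [547.8, -142.2, 54.0], [615.4, -156.1, 54.0], [596.8, -199.3, 54.0], [568.6, -160.2, 54.0]] mean [ 568.8142284  -160.16065807   54.        ]
ref [[587.2, -140.1, 54.0], [590.2, -179.4, 54.0], [550.7, -182.5, 54.0], [547.8, -143.1, 54.0]] mean [ 568.98130876 -161.30050095   54.        ]
48.849558992360066 55.93799797278722
-40.53666096292984 55.19610365865304
49.24366158700313 55.91509921130123
-40.56799992203441 55.795795862222015
circle [ 569.00750407 -159.86311919   41.74161905]
tcp [277.7 559.4 222. ] yaw 153.6 tilt z [-7.0e-04 -1.2e-03 -1.0e+00] tool delta mm [-390.6 -287.6  102.4] turn rz deg 9.7 F [-0.7 -0.4 -0.6] w 87.6
```

jog_arm --commands '[[1,[-0.39,-0.288,0],[0,0,0]],[1,[-0.39,-0.288,0],[0,0,0]],[1,[-0.39,-0.288,0],[0,0,0]],[1,[-0.39,-0.288,0],[0,0,0]],[1,[-0.39,-0.288,0],[0,0,0]],[1,[-0.39,-0.288,0],[0,0,0]],[1,[-0.39,-0.288,0],[0,0,0]],[1,[-0.39,-0.288,0],[0,0,0]],[1,[-0.39,-0.288,0],[0,0,0]],[1,[-0.39,-0.288,0],[0,0,0]]]'

```text
t: 1.1
ee_pos: [499.5, 126.5, 222.6]
orientation: [-0.717, -3.058, 0.0]
ft_force: [0.4, 0.4, 0.2]
width: 87.8
grasp_force: 0.0
```

jog_arm --commands '[[1,[0,0,0.25],[0,0,0.108]],[1,[0,0,0.25],[0,0,0.108]],[1,[0,0,0.25],[0,0,0]],[1,[0,0,0.25],[0,0,0]],[1,[0,0,0],[0,0,0]],[1,[0,0,0],[0,0,0]]]'

```text
t: 1.7
ee_pos: [498.9, 128.4, 122.7]
orientation: [-0.974, -2.986, 0.001]
ft_force: [0.3, -0.1, -0.1]
width: 88.1
grasp_force: 0.0
```

```bash
python3 -c "
from h import *
delta([499.6,128,47.3],143.9)"
```

```text
tcp [498.9 128.4 122.7] yaw 143.88 tilt z [-1.3e-03 -3.0e-04 -1.0e+00] tool delta mm [-0.9  0.2 75.4] turn rz deg -0.02 F [ 0.3 -0.1 -0.1] w 88.1
```

jog_arm --commands '[[1,[-0.006,0,0.2],[0,0,0]],[1,[0,0,0.2],[0,0,0]],[1,[0,0,0.2],[0,0,0]],[1,[0,0,0.15],[0,0,0]],[1,[0,0,0],[0,0,0]],[-1,[0,0,0],[0,0,0]],[-1,[0,0,0],[0,0,0]],[-1,[0,0,0],[0,0,0]],[-1,[0,0,0],[0,0,0]],[-1,[0,0,0],[0,0,0]]]'

```text
t: 2.7
ee_pos: [499.9, 128.1, 48.1]
orientation: [0.974, 2.986, 0.001]
ft_force: [0.4, -0.4, -0.5]
width: 51.3
grasp_force: 0.0
```

jog_arm --commands '[[-1,[0,0,0],[0,0,0]],[-1,[0,0,0],[0,0,0]],[-1,[0,0,0],[0,0,0]],[-1,[0,0,0],[0,0,0]]]'

```text
t: 3.1
ee_pos: [499.6, 128.1, 47.6]
orientation: [-0.974, -2.987, 0.0]
ft_force: [-0.3, -0.8, 1.7]
width: 19.2
grasp_force: 0.9
```

jog_arm --commands '[[-1,[0,0,0],[0,0,0]],[-1,[0,0,0],[0,0,0]],[-1,[0,0,0],[0,0,0]],[-1,[0,0,0],[0,0,0]]]'

```text
t: 3.5
ee_pos: [499.5, 128.0, 47.6]
orientation: [-0.974, -2.986, 0.0]
ft_force: [0.0, -0.4, -1.9]
width: 15.8
grasp_force: 30.0
```

```bash
python3 -c "
from h import *
delta([499.6,128,47.3],143.9)"
```

```text
tcp [499.5 128.   47.6] yaw 143.87 tilt z [-3.e-04 -1.e-04 -1.e+00] tool delta mm [-0.1  0.   0.3] turn rz deg -0.03 F [ 0.  -0.4 -1.9] w 15.8
```

jog_arm --commands '[[-1,[0,0,-0.1],[0,0,0]],[-1,[0,0,-0.3],[0,0,0]],[-1,[0,0,-0.3],[0,0,0]],[-1,[0,0,-0.3],[0,0,0]],[-1,[0,0,0],[0,0,0]]]'

```text
t: 4.0
ee_pos: [502.2, 128.7, 151.9]
orientation: [0.972, 2.981, 0.006]
ft_force: [1.4, 0.2, -3.2]
width: 15.7
grasp_force: 30.0
```

jog_arm --commands '[[-1,[-0.2,-0.17,0],[0,0,0]],[-1,[-0.3,-0.254,0],[0,0,0]],[-1,[-0.3,-0.254,0],[0,0,0]],[-1,[-0.3,-0.254,0],[0,0,0]],[-1,[-0.3,-0.254,0],[0,0,0]],[-1,[-0.3,-0.254,0],[0,0,0]],[-1,[-0.3,-0.254,0],[0,0,0]],[-1,[-0.261,-0.224,0],[0,0,0.098]],[-1,[0,0,0],[0,0,0]],[-1,[0,0,0],[0,0,0]]]'

```text
t: 5.0
ee_pos: [568.3, -160.5, 146.7]
orientation: [-1.089, -2.945, -0.0]
ft_force: [0.2, 0.6, -1.6]
width: 15.9
grasp_force: 30.0
```

```bash
python3 -c "
from h import *
delta([569,-160.2,75.6],139.45)
ims=[get_image(n) for n in ('top','scene')]
pickle.dump(ims,open('air.pkl','wb'))
a,b=ims[0]['image'][170:270,350:470],ims[1]['image'][200:320,310:454]
cv2.imwrite('pics/air.png',np.hstack([cv2.resize(i,(400,333),interpolation=3) for i in (a,b)]))
delta([569,-160.2,75.6],139.45)"
```

```text
tcp [ 568.3 -160.5  146.7] yaw 139.4 tilt z [-1.7e-03  8.0e-04 -1.0e+00] tool delta mm [-0.5  0.7 71.1] turn rz deg -0.05 F [ 0.2  0.6 -1.6] w 15.9
tcp [ 568.3 -159.2  147. ] yaw 139.52 tilt z [-1.7e-03  8.0e-04 -1.0e+00] tool delta mm [-1.4 -0.3 71.4] turn rz deg 0.07 F [-0.1  0.2 -2.4] w 16.1
```

View pics/air.png

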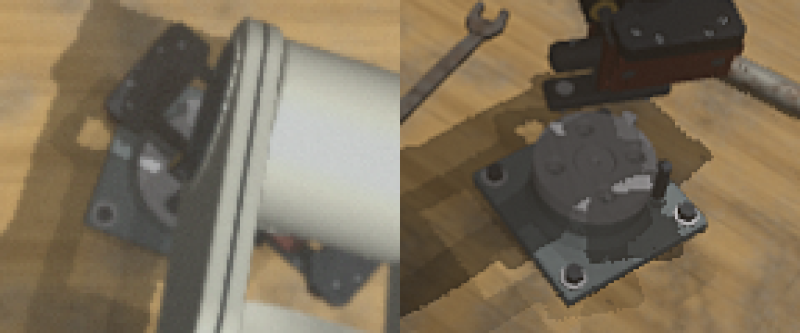

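The left crop shows the arm over the ring. The right one shows the spanner held level above the ring, with the holes still visible at crop (580,130)–(640,160). I'll descend in stages.

jog_arm --commands '[[-1,[-0.007,0.002,0.2],[0,0,0]],[-1,[0,0,0.2],[0,0,0]],[-1,[0,0,0.15],[0,0,0]],[-1,[0,0,0.03],[0,0,0]],[-1,[0,0,0.02],[0,0,0]],[-1,[0,0,0.02],[0,0,0]],[-1,[0,0,0],[0,0,0]],[-1,[0,0,0],[0,0,0]]]'

```text
t: 5.9
ee_pos: [570.2, -160.6, 86.3]
orientation: [1.088, 2.946, 0.0]
ft_force: [0.5, -0.5, -2.3]
width: 15.4
grasp_force: 30.0
```

```bash
python3 -c "
from h import *
delta([569,-160.2,75.6],139.45);print(get_obs()['moment'])"
```

```text
tcp [ 570.2 -160.6   86.3] yaw 139.47 tilt z [ 1.e-03 -3.e-04 -1.e+00] tool delta mm [ 1.2 -0.5 10.7] turn rz deg 0.02 F [ 0.5 -0.5 -2.3] w 15.4
[ 0.040496   -0.00824497 -0.03616816]
```

jog_arm --commands '[[-1,[0,0,0.02],[0,0,0]],[-1,[0,0,0.02],[0,0,0]],[-1,[0,0,0],[0,0,0]]]'

```text
t: 6.2
ee_pos: [569.6, -160.4, 81.4]
orientation: [-1.088, -2.947, 0.0]
ft_force: [0.1, 0.3, -1.8]
width: 16.0
grasp_force: 30.0
```

```bash
python3 -c "
from h import *
delta([569,-160.2,75.6],139.45);print(get_obs()['moment'])"
```

```text
tcp [ 569.6 -160.4   81.4] yaw 139.46 tilt z [-4.e-04  1.e-04 -1.e+00] tool delta mm [ 0.6 -0.2  5.8] turn rz deg 0.01 F [ 0.1  0.3 -1.8] w 16.0
[0.01223803 0.01292038 0.0222987 ]
```

Pins are going in with no force.

jog_arm --commands '[[-1,[0,0,0.02],[0,0,0]],[-1,[0,0,0.02],[0,0,0]],[-1,[0,0,0.01],[0,0,0]],[-1,[0,0,0],[0,0,0]],[-1,[0,0,0],[0,0,0]],[-1,[0,0,0],[0,0,0]]]'

```text
t: 6.8
ee_pos: [569.8, -160.4, 76.7]
orientation: [-1.088, -2.947, 0.0]
ft_force: [-0.1, 0.6, -2.2]
width: 16.0
grasp_force: 30.0
```

```bash
python3 -c "
from h import *
delta([569,-160.2,75.6],139.45);print(get_obs()['moment'])"
```

```text
tcp [ 569.8 -160.4   76.7] yaw 139.47 tilt z [-1.e-04 -0.e+00 -1.e+00] tool delta mm [ 0.8 -0.4  1.1] turn rz deg 0.02 F [-0.1  0.6 -2.2] w 16.0
[-0.01728175  0.03830615 -0.01454201]
```

jog_arm --commands '[[-1,[0,0,0.007],[0,0,0.05]],[-1,[0,0,0],[0,0,0.1]],[-1,[0,0,0],[0,0,0.15]],[-1,[0,0,0],[0,0,0.15]],[-1,[0,0,0],[0,0,0.15]],[-1,[0,0,0],[0,0,0.15]],[-1,[0,0,0],[0,0,0.15]],[-1,[0,0,0],[0,0,0.05]],[-1,[0,0,0],[0,0,0]],[-1,[0,0,0],[0,0,0]]]'

```text
t: 7.8
ee_pos: [569.1, -160.6, 75.8]
orientation: [-2.085, -2.349, 0.002]
ft_force: [-4.6, -2.3, -0.5]
width: 16.0
grasp_force: 30.0
```

```bash
python3 -c "
from h import *
delta([569,-160.2,75.6],92);print(get_obs()['moment'])"
```

```text
tcp [ 569.1 -160.6   75.8] yaw 96.8 tilt z [-1.6e-03 -1.0e-04 -1.0e+00] tool delta mm [ 0.4 -0.   0.2] turn rz deg 4.8 F [-4.6 -2.3 -0.5] w 16.0
[-0.60912604  0.88455797  0.15425373]
```

jog_arm --commands '[[-1,[0,0,0],[0,0,0.045]],[-1,[0,0,0],[0,0,0.045]],[-1,[0,0,0],[0,0,0.02]],[-1,[0,0,0],[0,0,0]]]'

```text
t: 8.2
ee_pos: [569.0, -160.6, 75.9]
orientation: [-2.185, -2.256, 0.002]
ft_force: [-4.0, -2.9, 0.4]
width: 15.7
grasp_force: 30.0
```

```bash
python3 -c "
from h import *
delta([569,-160.2,75.6],92);print(get_obs()['moment'])"
```

```text
tcp [ 569.  -160.6   75.9] yaw 91.83 tilt z [-1.7e-03 -2.0e-04 -1.0e+00] tool delta mm [0.4 0.  0.3] turn rz deg -0.17 F [-4.  -2.9  0.4] w 15.7
[-0.65810848  0.98856205  0.16844916]
```

jog_arm --commands '[[-1,[0,0,0],[0,0,0.03]],[-1,[0,0,0],[0,0,0.03]],[-1,[0,0,0],[0,0,0]]]'

```text
t: 8.5
ee_pos: [569.0, -160.6, 75.8]
orientation: [-2.238, -2.204, 0.002]
ft_force: [-4.8, -3.8, -0.3]
width: 16.1
grasp_force: 30.0
```

```bash
python3 -c "
from h import *
delta([569,-160.2,75.6],92);print(get_obs()['moment'])"
```

```text
tcp [ 569.  -160.6   75.8] yaw 89.12 tilt z [-1.7e-03 -2.0e-04 -1.0e+00] tool delta mm [ 0.4 -0.   0.2] turn rz deg -2.88 F [-4.8 -3.8 -0.3] w 16.1
[-0.63039081  0.97711944  0.14206228]
```

jog_arm --commands '[[-1,[0,0,0],[0,0,0.03]],[-1,[0,0,0],[0,0,0.02]],[-1,[0,0,0],[0,0,0]],[-1,[0,0,0],[0,0,0]]]'

```text
t: 8.9
ee_pos: [569.0, -160.7, 75.8]
orientation: [-2.279, -2.161, 0.002]
ft_force: [-4.1, -2.2, -0.8]
width: 15.7
grasp_force: 30.1
```

```bash
python3 -c "
from h import *
delta([569,-160.2,75.6],92);print(get_obs()['moment'])"
```

```text
tcp [ 569.  -160.7   75.8] yaw 86.94 tilt z [-1.8e-03 -3.0e-04 -1.0e+00] tool delta mm [ 0.5 -0.   0.2] turn rz deg -5.06 F [-4.1 -2.2 -0.8] w 15.7
[-0.71145386  0.99121728  0.35427337]
```

jog_arm --commands '[[-1,[0,0,0],[0,0,0.02]],[-1,[0,0,0],[0,0,0]],[-1,[0,0,0],[0,0,0]],[-1,[0,0,0],[0,0,0]]]'

```text
t: 9.3
ee_pos: [569.1, -160.7, 75.8]
orientation: [-2.296, -2.144, 0.003]
ft_force: [-4.7, -3.3, 0.1]
width: 15.8
grasp_force: 30.3
```

```bash
python3 -c "
from h import *
delta([569,-160.2,75.6],92);print(get_obs()['moment'])
d=get_image('scene');cv2.imwrite('pics/turn.png',cv2.resize(d['image'][200:320,310:454],(720,600),interpolation=3))"
```

```text
tcp [ 569.1 -160.7   75.8] yaw 86.08 tilt z [-1.7e-03 -6.0e-04 -1.0e+00] tool delta mm [ 0.5 -0.1  0.2] turn rz deg -5.92 F [-4.7 -3.3  0.1] w 15.8
[-0.74859833  0.94401556  0.59115908]
```

View pics/turn.png

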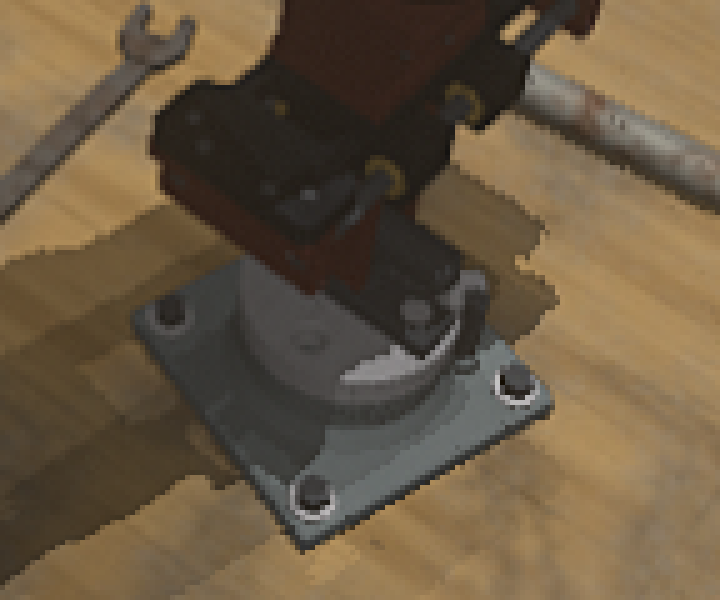

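The lug sits against the post at crop px (472,290), and the moment climbed to 0.59 N m, so the ring is at the stop. I'll back off a little to unload it, then lift.

jog_arm --commands '[[-1,[0,0,0],[0,0,-0.04]],[-1,[0,0,0],[0,0,-0.04]],[-1,[0,0,0],[0,0,0]],[-1,[0,0,0],[0,0,0]]]'

```text
t: 9.75
ee_pos: [569.7, -160.5, 75.9]
orientation: [-2.231, -2.212, 0.0]
ft_force: [-2.2, -2.3, -2.7]
width: 16.0
grasp_force: 30.0
```

```bash
python3 -c "
from h import *
delta([569,-160.2,75.6],139.45);print(get_obs()['moment'])"
```

```text
tcp [ 569.7 -160.5   75.9] yaw 89.51 tilt z [-3.e-04 -1.e-04 -1.e+00] tool delta mm [ 0.3 -0.7  0.3] turn rz deg -49.94 F [-2.2 -2.3 -2.7] w 16.0
[-0.43632087  0.60410125  0.06502341]
```

jog_arm --commands '[[-1,[0,0,0],[0,0,-0.02]],[-1,[0,0,-0.05],[0,0,0]],[-1,[0,0,-0.1],[0,0,0]],[-1,[0,0,-0.25],[0,0,0]],[-1,[0,0,-0.3],[0,0,0]],[-1,[0,0,0],[0,0,0]],[-1,[0,0,0],[0,0,0]]]'

```text
t: 10.45
ee_pos: [570.6, -160.4, 147.0]
orientation: [2.212, 2.228, 0.002]
ft_force: [-0.3, -0.2, -3.0]
width: 15.7
grasp_force: 30.0
```

jog_arm --commands '[[-1,[0,0,0],[0,0,-0.17]],[-1,[0,0,0],[0,0,-0.17]],[-1,[0,0,0],[0,0,-0.17]],[-1,[0,0,0],[0,0,-0.17]],[-1,[0,0,0],[0,0,-0.17]],[-1,[0,0,0],[0,0,-0.17]],[-1,[0,0,0],[0,0,-0.17]],[-1,[0,0,0],[0,0,0]],[-1,[0,0,0],[0,0,0]]]'

```text
t: 11.35
ee_pos: [569.3, -160.2, 145.0]
orientation: [-0.977, -2.984, -0.0]
ft_force: [0.5, -0.4, -2.1]
width: 15.8
grasp_force: 30.0
```

```bash
python3 -c "
from h import *
delta([496,130.7,145],143.88)"
```

```text
tcp [ 569.3 -160.2  145. ] yaw 143.76 tilt z [-1.6e-03  6.0e-04 -1.0e+00] tool delta mm [2.311e+02 1.913e+02 2.000e-01] turn rz deg -0.12 F [ 0.5 -0.4 -2.1] w 15.8
```

jog_arm --commands '[[-1,[0.2,0.17,0],[0,0,0]],[-1,[0.3,0.25,0],[0,0,0]],[-1,[0.3,0.25,0],[0,0,0]],[-1,[0.3,0.25,0],[0,0,0]],[-1,[0.3,0.25,0],[0,0,0]],[-1,[0.3,0.25,0],[0,0,0]],[-1,[0.3,0.25,0],[0,0,0]],[-1,[0.311,0.243,0],[0,0,0]],[-1,[0,0,0],[0,0,0]],[-1,[0,0,0],[0,0,0]]]'

```text
t: 12.35
ee_pos: [495.2, 130.9, 145.8]
orientation: [-0.971, -2.988, 0.0]
ft_force: [0.9, -0.3, -2.7]
width: 16.2
grasp_force: 30.0
```

```bash
python3 -c "
from h import *
delta([496,130.7,47.6],143.88)
d=get_image('scene');cv2.imwrite('pics/back.png',cv2.resize(d['image'][150:270,190:334],(720,600),interpolation=3))
delta([496,130.7,47.6],143.88)"
```

```text
tcp [495.2 130.9 145.8] yaw 143.98 tilt z [-2.e-04 -3.e-04 -1.e+00] tool delta mm [-0.8  0.4 98.2] turn rz deg 0.1 F [ 0.9 -0.3 -2.7] w 16.2
tcp [495.5 130.1 145.8] yaw 143.92 tilt z [-2.e-04 -3.e-04 -1.e+00] tool delta mm [-0.1  0.8 98.2] turn rz deg 0.04 F [-0.2 -0.7 -2.4] w 15.5
```

View pics/back.png

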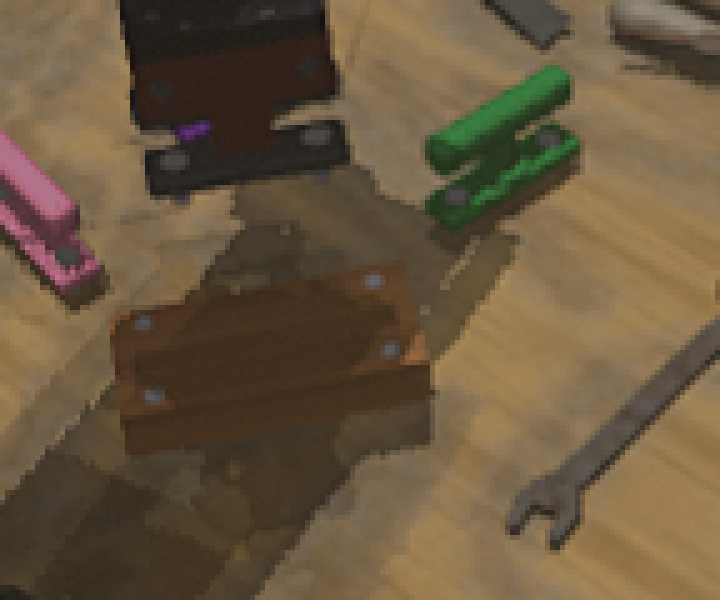

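The head (crop 145–350, 130–195) is level and lined up above the slot (130–400, 310–380). Lowering it now.

jog_arm --commands '[[-1,[0,0.003,0.25],[0,0,0]],[-1,[0,0,0.25],[0,0,0]],[-1,[0,0,0.25],[0,0,0]],[-1,[0,0,0.07],[0,0,0]],[-1,[0,0,0.03],[0,0,0]],[-1,[0,0,0.03],[0,0,0]],[-1,[0,0,0],[0,0,0]],[-1,[0,0,0],[0,0,0]]]'

```text
t: 13.2
ee_pos: [496.3, 130.5, 58.8]
orientation: [0.972, 2.986, 0.001]
ft_force: [0.1, -0.2, -2.6]
width: 15.8
grasp_force: 30.0
```

```bash
python3 -c "
from h import *
delta([496,130.7,47.6],143.88)"
```

```text
tcp [496.3 130.5  58.8] yaw 143.95 tilt z [ 1.4e-03  3.0e-04 -1.0e+00] tool delta mm [ 0.4 -0.  11.2] turn rz deg 0.07 F [ 0.1 -0.2 -2.6] w 15.8
```

jog_arm --commands '[[-1,[0,0,0.03],[0,0,0]],[-1,[0,0,0.03],[0,0,0]],[-1,[0,0,0.03],[0,0,0]],[-1,[0,0,0.01],[0,0,0]],[-1,[0,0,0],[0,0,0]],[-1,[0,0,0],[0,0,0]]]'

```text
t: 13.8
ee_pos: [495.7, 130.5, 47.9]
orientation: [-0.972, -2.987, 0.0]
ft_force: [-0.1, -0.1, -2.5]
width: 16.0
grasp_force: 30.0
```

```bash
python3 -c "
from h import *
delta([496,130.7,47.6],143.88)"
```

```text
tcp [495.7 130.5  47.9] yaw 143.97 tilt z [-1.e-04 -0.e+00 -1.e+00] tool delta mm [-0.1  0.4  0.3] turn rz deg 0.09 F [-0.1 -0.1 -2.5] w 16.0
```

jog_arm --commands '[[-1,[0,0,0.005],[0,0,0]],[-1,[0,0,0],[0,0,0]],[1,[0,0,0],[0,0,0]],[1,[0,0,0],[0,0,0]],[1,[0,0,0],[0,0,0]],[1,[0,0,0],[0,0,0]],[1,[0,0,0],[0,0,0]],[1,[0,0,0],[0,0,0]],[1,[0,0,0],[0,0,0]]]'

```text
t: 14.7
ee_pos: [495.7, 130.4, 47.5]
orientation: [0.972, 2.988, 0.0]
ft_force: [1.2, 0.5, -0.6]
width: 68.1
grasp_force: 0.0
```

jog_arm --commands '[[1,[0,0,-0.2],[0,0,0]],[1,[0,0,-0.4],[0,0,0]],[1,[0,0,-0.4],[0,0,0]],[1,[0,0,-0.4],[0,0,0]],[1,[0,0,-0.4],[0,0,0]],[1,[0.4,0.3,0],[0,0,0]],[1,[0.4,0.3,0],[0,0,0]],[1,[0.4,0.3,0],[0,0,0]],[1,[0.4,0.3,0],[0,0,0]],[1,[0.4,0.3,0],[0,0,0]]]'

```text
t: 15.7
ee_pos: [421.2, 371.1, 227.6]
orientation: [0.972, 2.987, 0.0]
ft_force: [0.6, 0.3, 0.1]
width: 87.5
grasp_force: 0.0
```

jog_arm --commands '[[1,[0.4,0.3,0],[0,0,0]],[1,[0.4,0.3,0],[0,0,0]],[1,[0.4,0.3,0],[0,0,0]],[1,[0,0,0],[0,0,0]],[1,[0,0,0],[0,0,0]],[1,[0,0,0],[0,0,0]]]'

```text
t: 16.3
ee_pos: [378.1, 511.7, 227.1]
orientation: [-0.972, -2.987, 0.002]
ft_force: [0.1, 0.0, 1.0]
width: 87.9
grasp_force: 0.0
```

```bash
python3 -c "
from h import *
d=get_image('top');W=world(d);im=d['image']
P=W[215:290,245:325].reshape(-1,3)
for lo,hi in((18,33),(62,95)):
    Q=P[(P[:,2]>lo)&(P[:,2]<hi)];print(len(Q),np.median(Q[:,2]),cv2.minAreaRect(Q[:,:2].astype(np.float32)))
a,b=[cv2.resize(i,None,fx=5,fy=5,interpolation=3) for i in (im[185:260,370:450],im[215:290,245:325])]
cv2.imwrite('pics/end.png',np.hstack([a,b]));delta([0,0,0],0)"
```

```text
1046 25.884891021889302 ((490.86865234375, 134.4488983154297), (60.227256774902344, 130.63186645507812), 53.997215270996094)
249 74.20347045665449 ((496.5201110839844, 131.41383361816406), (16.051719665527344, 80.26290130615234), 54.24415588378906)
tcp [378.4 511.4 227.3] yaw 143.91 tilt z [-4.e-04 -9.e-04 -1.e+00] tool delta mm [   4.5 -635.9  227.9] turn rz deg 143.91 F [ 0.  -0.6 -0.6] w 87.9
```

View pics/end.png

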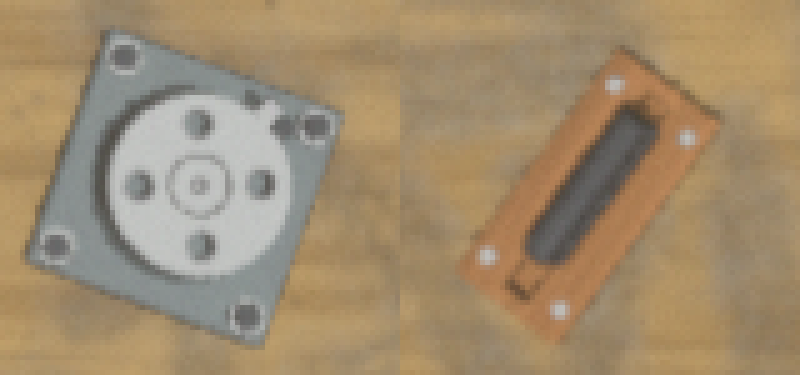

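The lug at crop px (270,112) rests against the post at (284,127). The spanner stands upright on the rest, with the bar centred at (595,183) along the slot. I'll hand it in.

```bash
python3 -c "
from workcell import close_job
print(close_job())"
```

```text
the job is handed in; nothing more can be done
None
```

The job is handed in with no verdict returned: the final picture shows the ring's lug against the stop post and the spanner upright on its rest with the gripper clear, about 16 s into the 51 s allowed.

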